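# Show all four sides of a fuel manifold to the bench camera

### The arm

A 6-joint arm with a two-finger parallel gripper is mounted at the origin on the work surface. World frame = base frame: x ahead of the robot, y to its left, z up, the work surface at z = 0. Lengths are in m, angles in degrees, forces in N, time in s.
With the tool pointing down it reaches from about 0.325 to 0.9 m from the base axis. Payload 3.5 kg.
Tool frame: the origin (TCP) lies between the finger pads, 19 mm behind the fingertips; this is the grasp point; z points along the fingers, y is the line along which they close (so a half turn about z gives the same grasp; the last joint's range is limited). The gripper opens to 85 mm and grips with 20 to 120 N. Pads are 22 mm wide; open, the fingers measure 114 mm over their backs; the gripper's body (76 mm by 85 mm) begins 54 mm behind the grasp point. The pads swing forward as they close: fully open they stand 13 mm farther back than shut.
Start: joints at [-5.924, 15.837, -1.513, 72.651, 0, 84.076], TCP at [0.625, -0, 0.25] pointing down, gripper open.
Joint ranges: [-178.77, 178.77], [-48.84, 107.48], [-61.69, 71.31], [-111.58, 123.2], [-90, 87.43], [-180, 180]. Speed limits (degrees/s): [147.25, 147.25, 180, 180, 180, 180].

### API

Orientations are given as a 3x3 rotation matrix whose columns are the frame's x, y, z axes.
In Python, from bench import state, snapshot, calibration, job_done gives the robot as it stands.
- The arm moves only by the shell command python3 -m creep 'ROWS'. ROWS is JSON, a list of rows, each a list of 3 entries, a list of its own where there are three numbers: the opening, from 0 (shut) to 1 (fully open), then the shift along the tool's x, y, z scaled (see below), then the turn about the tool's z scaled (see below). A call has 1 to 20 rows; each row shifts and turns the commanded pose from where the row before left it, along the tool's axes as they then stand; what a row does not reach is not made up. The controller multiplies each number of a shift by 0.02 m and each number of a turn by 180 degrees. A row lasts 1/12 s, in which the tool goes at most 41.7 mm and 7.16 degrees, less where a joint would pass 70% of its speed; a pose out of reach is approached as far as the arm can. A call with a number of a shift or a turn outside -1 to 1 is refused whole. A call with a gripper value outside its range is refused whole. The fingers move at their own pace and stop on an object; the grip force is fixed at half the most. Time passes only in rows, so rows that do not move let the fingers close. It gives the time, the measured TCP pose, the force, the opening and the grip force at its end, in the units of the state.
- state(): the state, without advancing time (a new reading comes with each control period).
- snapshot(name): name is "scene" or "side" or "wrist"; returns the picture (480x640x3 uint8, red, green, blue); there is no depth.
- calibration(name): a dict with "K" (3x3 intrinsics, pixels), "eye" and "rotation" of the camera in the world; the wrist camera has in their place "tool_from_camera" (4x4, takes a point from camera to tool coordinates, whose origin is the TCP and whose axes are the flange's). Camera axes: x right, y down, z forward; pixel columns grow to the right and rows downward; lengths in m; the calibration is good to about 2 mm. The wrist camera is an equidistant fisheye: a pixel r from the principal point sees the ray r / f radians off the axis. A picture is of the moment at which its call begins: read the wrist's pose just before it. calibration takes no time and is no camera call.
- job_done(): hands the job in; it is judged then, once.
The state is a dict: "time": time; "q": joint angles; "joint_velocities": joint speeds; "joint_efforts": joint torques, N m; "ee_pos": TCP position; "tool_rot": TCP orientation; "ft_force": force on the tool from outside, world axes, zero at the start; "moment": the same for the moment, N m; "grip_width": finger opening in m; "finger_force": force on a finger pad.
Only numpy, scipy, OpenCV 4.12 (cv2) and the standard library are available. Lean on these libraries where they do the work, as an engineer would, in place of code of your own. Each camera call takes 0.05 s, during which the arm holds its last target. There are 200 camera calls.

### The job

Check the aluminium fuel manifold under the bench camera: hold it level and upright about 10 cm in front of the lens and let its four sides look squarely into it, one after another, each with its plug, bore or pair of ports centred on the lens and still for at least half a second. Begin with the brass plug end and go on by quarter turns anticlockwise seen from above; the fingers must not cover a port of the side being shown, so put it down on the way and take it by its other half. Then lay it flat, lower face down, in the green tray without dropping it, and neither touch the camera nor shift the other things.

Things in the scene. Friction and masses are not known exactly. Their poses are not given: they have to be found in the camera images.
- manifold: The fuel manifold, a loose aluminium block 150 mm long (x), 36 wide (y), 40 high (z), 0.34 to 0.5 kg, balanced at mid length. Origin: centre of its lower face; x towards the brass plug end, z up. Grip it from above across its width, firmly (40 to 100 N), as it is held off its balance. Starts on the blue pad, x roughly away from the robot.
- plug_end (a point): Middle of the outer face of the brass plug (20 mm across) that stands 8 mm out of the manifold's +x end: at (83, 0, 20) mm in its frame. Axes as the manifold's; this end looks to its +x. Shown first.
- side_a (a point): On side A, the manifold's -y side, midway between its two flush ports (black with a steel ring 20 mm across, at x = 0 and x = +48 mm): at (24, -18, 20) mm in its frame. Axes as the manifold's; looks to its -y. Pads (22 mm wide) 30 to 60 mm from the manifold's middle towards the bore end leave both ports free. Shown second.
- bore_end (a point): Middle of the flush open bore (black with a steel ring, 32 mm across) in the manifold's -x end: at (-75, 0, 20) mm in its frame. Axes as the manifold's; looks to its -x. Shown third.
- side_b (a point): On side B, the manifold's +y side, midway between its two flush ports (as on side A, but at x = 0 and x = -48 mm): at (-24, 18, 20) mm in its frame. Axes as the manifold's; looks to its +y. Pads 30 to 60 mm from the manifold's middle towards the plug end leave both ports free. Shown last.
- camera: Bench camera on a fixed stand: dark base plate 170 x 140 x 18 mm, steel column 268 mm high and 25 across, 55 mm behind the origin; white camera, black lens and round ring light 64 mm across, axis 150 mm above the bench. Origin: centre of the base's underside; x is where the camera looks (level, roughly to the robot's left), z up. The base reaches 85 mm ahead, the lens 98 mm.
- lens (a point): Middle of the lens's front face, 150 mm above the bench, 98 mm ahead of the camera's origin; x points out of the lens along its axis, z up.
- pad: Blue rubber pad, fixed, 220 mm (x) by 130 mm (y), 6 mm thick, lying on the bench. Origin: centre of its underside, z up. Its top is a good place to put the manifold down while changing grip.
- tray: Open green tray, fixed, 232 mm (x) by 152 mm (y) outside, rim 20 mm high, walls and floor 4 mm. Origin: centre of its underside, x along its length, z up. The pad and the tray may change places from run to run.
- bowl: Steel bowl, loose, 110 mm across, 42 mm high; leave alone. Origin: centre of its underside.
- wrench: Steel wrench, loose, 170 mm long (x), lying flat; leave alone. Origin: centre of its underside.
- caliper: Digital caliper, loose, 200 mm long (x), lying flat, 12 mm high; leave alone. Origin: underside, mid length.
Mind the look-alikes: they are no part of the job. Several things have the shape of the manifold; the one meant has the colours described above.

How it is judged:
By the outcome, as a careful person would: the job done as asked, in the order asked, and still so for the second after the job is handed in, with the robot touching nothing.
It also fails if it takes over 69 s, if anything falls off the work surface, if the arm or the gripper's body presses on something with over 40 N, if the wrist force passes 120 N, or if a joint passes its speed limit or range.

## Working session

There is one attempt and no reset: what is moved stays moved. The work goes in short steps, Python scripts to look and compute and a shell command to move; the robot and the scene stay as the last step left them, time stands still between calls to the robot, and variables do not carry over. Pictures are saved under pics/ and viewed, at most 10 in all, crops included, and the job is handed in when it is done.

```bash
mkdir -p pics; ls; python3 - <<'E'
from bench import *
import cv2,numpy as np
for n in("scene","side"):
    cv2.imwrite(f"pics/{n}0.png",snapshot(n)[:,:,::-1])
    c=calibration(n);print(n,{k:np.round(v,4).tolist() for k,v in c.items()})
print({k:np.round(v,4).tolist() for k,v in state().items()})
print({k:np.round(v,4).tolist() for k,v in calibration("wrist").items()})
E
```

```text
pics
scene {'K': [[506.004, 0.0, 317.344], [0.0, 506.004, 240.2575], [0.0, 0.0, 1.0]], 'eye': [1.0278, -0.0034, 1.0321], 'rotation': [[0.1674, 0.8384, -0.5188], [0.9858, -0.1361, 0.0981], [0.0116, -0.5278, -0.8493]]}
side {'K': [[462.8068, 0.0, 318.2453], [0.0, 462.8068, 243.8924], [0.0, 0.0, 1.0]], 'eye': [0.3466, 0.9944, 0.8206], 'rotation': [[-0.987, -0.1041, 0.1226], [-0.1606, 0.5998, -0.7839], [0.0081, -0.7933, -0.6087]]}
{'time': 0.1, 'q': [-5.9229, 15.875, -1.5912, 72.653, 0.0004, 84.0766], 'joint_velocities': [-0.0148, -0.1195, 0.1538, 0.0775, 0.0228, -0.0619], 'joint_efforts': [0.0008, -44.6709, 29.6128, 0.0085, -0.0, 0.0], 'ee_pos': [0.6243, 0.0001, 0.249], 'tool_rot': [[-0.0, 1.0, -0.0021], [1.0, 0.0, 0.0002], [0.0002, -0.0021, -1.0]], 'ft_force': [0.2463, -0.6865, -0.3758], 'moment': [0.0209, -0.0391, -0.0218], 'finger_force': 0.0, 'grip_width': 0.0852}
{'K': [[371.6483, 0.0, 327.2081], [0.0, 371.6483, 241.4166], [0.0, 0.0, 1.0]], 'tool_from_camera': [[0.0003, -0.9628, -0.2703, 0.0687], [1.0, 0.0003, 0.0, -0.0003], [0.0, -0.2703, 0.9628, -0.125], [0.0, 0.0, 0.0, 1.0]]}
```

View pics/scene0.png

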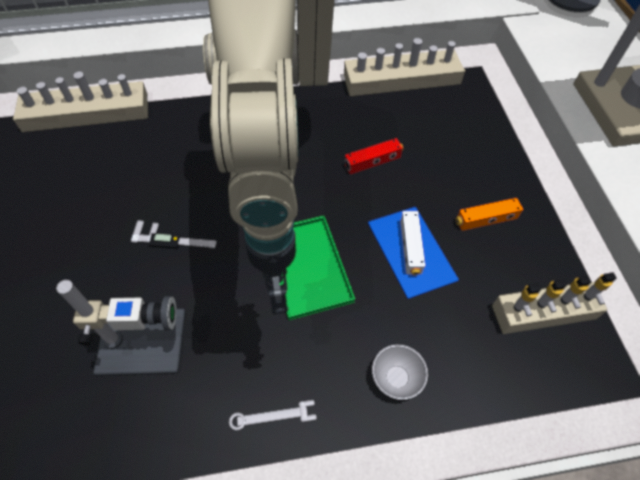

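View pics/side0.png

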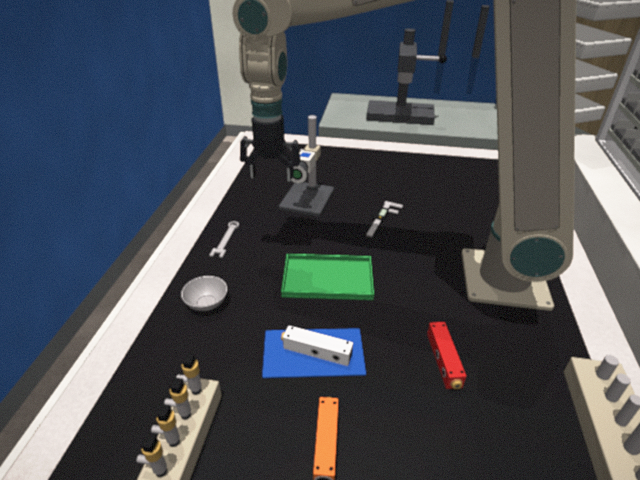

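Scene picture candidates: red block (375,155), orange block (489,214) and white/aluminium block on the blue pad (412,243). The last one fits, because of its aluminium colour, its place on the pad and its brass end near (415,272). I'll confirm that in an enlarged crop.

```bash
python3 - <<'E'
import cv2,numpy as np
s=cv2.imread("pics/scene0.png");d=cv2.imread("pics/side0.png")
def crop(im,x,y,w,h,k):
    o=cv2.resize(im[y:y+h,x:x+w],None,fx=k,fy=k,interpolation=cv2.INTER_CUBIC)
    for i in range(0,w,10): cv2.putText(o,str(x+i),(i*k,8),0,.3,(0,255,255));cv2.line(o,(i*k,0),(i*k,3),(0,255,255))
    for i in range(0,h,10): cv2.putText(o,str(y+i),(0,i*k+4),0,.3,(0,255,255))
    return o
a=crop(s,365,202,100,100,6);a=a[:600];b=crop(s,365,202,1,1,1)
m=np.zeros((600,800,3),np.uint8)
A=crop(s,380,203,55,80,7);B=crop(d,270,322,90,50,4);m[:A.shape[0],:A.shape[1]]=A;m[:200,400:760]=B
C=crop(d,280,110,60,100,3);m[210:510,400:580]=C
cv2.imwrite("pics/c1.png",m)
cv2.imwrite("pics/c2.png",crop(s,50,270,140,110,5))
E
```

```text
(no output)
```

View pics/c1.png

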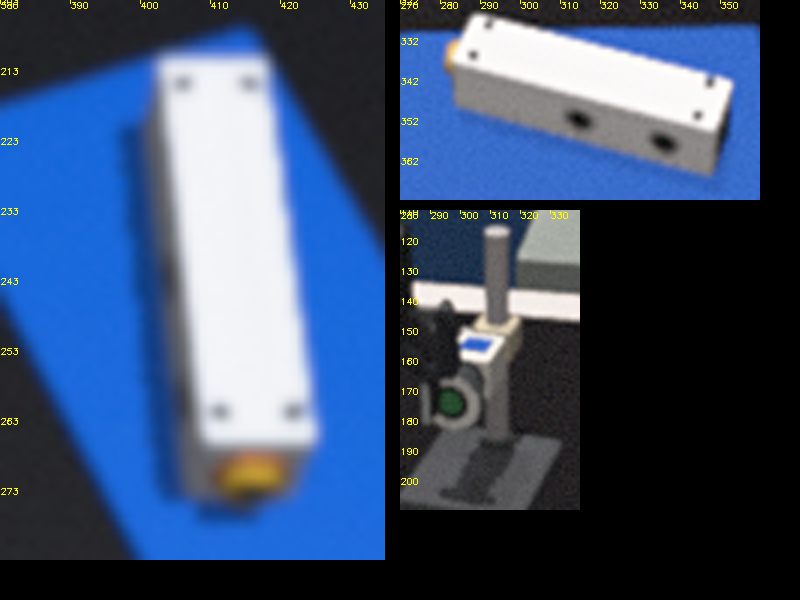

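View pics/c2.png

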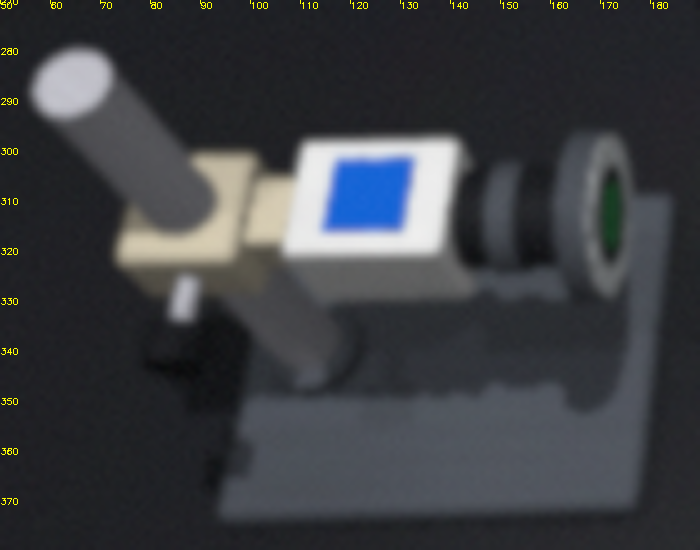

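The crop confirms it: aluminium body with a brass plug at scene (415,271), and two black ports on the side facing +y in the side view at (314,351) and (335,357). The lens is at scene (172,312) and side (297,174). Next I fit the poses from both views.

```bash
cat >h.py <<'E'
import numpy as np,cv2
from bench import *
from scipy.optimize import least_squares
def proj(n,P):
    c=calibration(n);p=(np.atleast_2d(P)-c["eye"])@np.array(c["rotation"]);u=p@np.array(c["K"]).T
    return u[:,:2]/u[:,2:]
def ray(n,px,z):
    c=calibration(n);d=np.array(c["rotation"])@np.linalg.inv(c["K"])@[*px,1];e=np.array(c["eye"])
    return e+d*(z-e[2])/d[2]
def T(p,L):
    c,s=np.cos(p[2]),np.sin(p[2]);L=np.array(L,float)
    return np.c_[p[0]+c*L[:,0]-s*L[:,1],p[1]+s*L[:,0]+c*L[:,1],L[:,2]]
def fit(obs,p0):
    f=lambda p:np.concatenate([(proj(n,T(p,[l]))[0]-px) for n,px,l in obs])
    r=least_squares(f,p0);return r.x,np.round(r.fun,1)
E
python3 - <<'E'
from h import *
t=.046
M=[("scene",(402.6,211.3),(-.075,-.018,t)),("scene",(418.1,211.3),(-.075,.018,t)),("scene",(425.3,266.3),(.075,.018,t)),("scene",(409,266.3),(.075,-.018,t)),
("side",(288.3,325.5),(.075,-.018,t)),("side",(353.7,342.5),(-.075,-.018,t)),("side",(348,354.5),(-.075,.018,t)),("side",(283.7,338.2),(.075,.018,t))]
p,r=fit(M,[.6,.2,0]);print("manifold",p,np.degrees(p[2]),r)
for n in("scene","side"):
    x,f=fit([m for m in M if m[0]==n],p);print(n,x,np.degrees(x[2]),f)
C=[("scene",(184,309),(.085,.07,.018)),("scene",(177.4,371),(.085,-.07,.018)),("scene",(94.4,373),(-.085,-.07,.018)),("scene",(172.4,312.4),(.098,0,.15)),("side",(297.3,174.3),(.098,0,.15)),("scene",(64.4,286.6),(-.055,0,.268)),("side",(312,117),(-.055,0,.268))]
for q in (90,0):
  # orientation: corners assigned by camera x ~ +y, so base +y is world -x
  C2=[(n,px,l) for n,px,l in C]
  p,r=fit(C2,[.7,-.3,np.radians(q)]);print("cam",p,np.degrees(p[2]),r,"lens",T(p,[(.098,0,.15)]))
for n,px in(("scene",(172.4,312.4)),("side",(297.3,174.3))):print("lens ray",n,ray(n,px,.15))
for n in("scene","side"):
  im=cv2.imread(f"pics/{n}0.png");h=cv2.cvtColor(im,cv2.COLOR_BGR2HSV)
  for k,(a,b),z in(("tray",(50,75),.02),("pad",(100,120),.006)):
    m=cv2.inRange(h,(a,120,50),(b,255,255));c=max(cv2.findContours(m,0,2)[0],key=cv2.contourArea)
    q=cv2.approxPolyDP(cv2.convexHull(c),6,True)[:,0]
    print(n,k,[(tuple(v.tolist()),np.round(ray(n,v,z)[:2],3).tolist()) for v in q])
for k,v in dict(bowl=(400,372),w1=(238,421),w2=(313,410),c1=(135,232),c2=(214,244)).items():print(k,ray("scene",v,.01).round(3))
E
```

```text
manifold [ 0.45099538  0.33245347 -0.1617391 ] -9.26696755924069 [ 0.4 -1.4 -0.1 -1.4  0.2 -1.4  0.4 -1.4 -0.6 -0.6 -1.2 -0.7 -0.  -0.1
 -2.1 -1.6]
scene [ 0.45463452  0.33098402 -0.16415842] -9.405584663419221 [ 0.2 -0.1 -0.2 -0.  -0.1  0.1  0.1  0. ]
side [ 0.44857634  0.3339824  -0.15571958] -8.92207450573692 [ 0.2  0.2 -0.2 -0.2  1.2  0.5 -1.2 -0.7]
cam [ 0.58955123 -0.29309425  1.43956693] 82.48110960301183 [ 0.6 -1.7  0.2 -0.2 -1.7  0.6  0.6 -0.2 -1.5 -0.7  0.1 -0.4 -0.8 -0.8] lens [[ 0.60237483 -0.19593688  0.15      ]]
cam [ 0.58955123 -0.29309425  1.43956692] 82.48110894061595 [ 0.6 -1.7  0.2 -0.2 -1.7  0.6  0.6 -0.2 -1.5 -0.7  0.1 -0.4 -0.8 -0.8] lens [[ 0.60237483 -0.19593688  0.15      ]]
lens ray scene [ 0.60263803 -0.19701552  0.15      ]
lens ray side [ 0.59701405 -0.19234125  0.15      ]
scene tray [((324, 215), [0.341, 0.142]), ((354, 302), [0.579, 0.166]), ((288, 319), [0.596, 0.018]), ((280, 281), [0.502, 0.013]), ((293, 223), [0.352, 0.064])]
scene pad [((367, 221), [0.366, 0.245]), ((399, 210), [0.346, 0.33]), ((420, 213), [0.363, 0.38]), ((458, 281), [0.56, 0.414]), ((407, 298), [0.583, 0.288])]
side tray [((286, 254), [0.588, 0.024]), ((370, 256), [0.359, -0.007]), ((372, 299), [0.342, 0.161]), ((282, 296), [0.562, 0.188])]
side pad [((207, 0), [2.101, -3.495]), ((222, 126), [1.054, -0.808]), ((0, 401), [1.053, 0.561]), ((0, 0), [3.901, -3.114])]
bowl [0.744 0.229 0.01 ]
w1 [ 0.786 -0.107  0.01 ]
w2 [0.79 0.04 0.01]
c1 [ 0.311 -0.312  0.01 ]
c2 [ 0.375 -0.128  0.01 ]
```

```bash
python3 -m creep '[[1,[1,-0.64,0],0],[1,[1,-0.64,0],0],[1,[1,-0.64,0],0],[1,[1,-0.64,0],0],[1,[1,-0.64,0],0],[1,[1,-0.64,0],0],[1,[1,-0.64,0],0],[1,[1,-0.64,0],0],[1,[1,-0.64,0],0],[1,[1,-0.64,0],0],[1,[1,-0.64,0],0],[1,[1,-0.64,0],0],[1,[1,-0.64,0],0],[1,[1,-0.64,0],0],[1,[1,-0.64,0],0],[1,[1,-0.64,0],0],[1,[1,-0.64,0],0]]' && python3 -m creep '[[1,[0,0,0],-0.0374],[1,[0,0,0],-0.0374],[1,[0,0,0],-0.0374],[1,[0,0,0],-0.0374],[1,[0,0,0],-0.0374],[1,[0,0,0],-0.0374],[1,[0,0,0],-0.0374],[1,[0,0,0],-0.0374],[1,[0,0,0],-0.0374],[1,[0,0,0],-0.0374],[1,[0,0,0],-0.0374],[1,[0,0,0],-0.0374],[1,[0,0,0],0],[1,[0,0,0],0]]'
cat >>h.py <<'E'
def wsave(name):
    s=state();im=snapshot("wrist");cv2.imwrite(f"pics/{name}.png",im[:,:,::-1]);np.savez(f"pics/{name}.npz",p=s["ee_pos"],R=s["tool_rot"])
    print(s["time"],np.round(s["ee_pos"],4),np.degrees(np.arctan2(s["tool_rot"][1][0],s["tool_rot"][0][0])),s["grip_width"],s["finger_force"]);return im
def wray(name,px,z):
    d=np.load(f"pics/{name}.npz");c=calibration("wrist");K=np.array(c["K"]);X=np.array(c["tool_from_camera"])
    v=(np.array(px)-K[:2,2])/K[0,0];r=np.hypot(*v);w=np.r_[v/r*np.sin(r),np.cos(r)]
    o=d["p"]+d["R"]@X[:3,3];w=d["R"]@X[:3,:3]@w
    return o+w*(z-o[2])/w[2]
E
python3 -c "
from h import *
wsave('w1')"
```

```text
time: 1.52
ee_pos: [0.4063, 0.3407, 0.2495]
tool_rot: [[0.0, 1.0, -0.001], [1.0, -0.0, -0.001], [-0.001, -0.001, -1.0]]
ft_force: [-0.4, -0.8, -1.2]
grip_width: 0.0855
finger_force: 0.0
time: 2.68
ee_pos: [0.4071, 0.3398, 0.2496]
tool_rot: [[-0.987, 0.163, -0.001], [0.163, 0.987, -0.0], [0.001, -0.001, -1.0]]
ft_force: [-0.1, -0.1, -0.3]
grip_width: 0.0855
finger_force: 0.0
2.6833 [0.4071 0.3398 0.2496] 170.61258522211662 0.08551000873750568 0.0
```

View pics/w1.png

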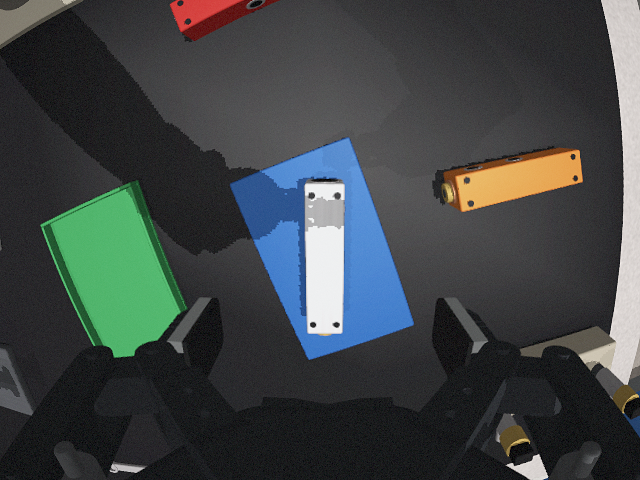

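The wrist view shows the aluminium block on the pad. Its top corners are at (305,183), (345,182), (344,333) and (307,333), with the plug at the bottom (325,335). Pad corners are at (349,138), (231,185), (309,358) and (413,323), and the tray is on the left.

```bash
python3 - <<'E'
from h import *
P=[wray("w1",q,.046)[:2] for q in((305,183),(345,182),(344,333),(307,333))]
print(np.round(P,4));c=np.mean(P,0);d=(P[2]+P[3]-P[0]-P[1])/2
yaw=np.arctan2(d[1],d[0]);print("c",c,np.degrees(yaw),np.hypot(*d))
s=state();R=np.array(s["tool_rot"]);g=c-.045*np.array([np.cos(yaw),np.sin(yaw)])
print("grasp",g,"tool shift",R.T@np.r_[g-s["ee_pos"][:2],.026-s["ee_pos"][2]]/.02)
for k,z,L in(("pad",.006,((349,138),(231,185),(309,358),(413,323))),("tray",.02,((137,182),(41,225),(185,308)))):
    print(k,[wray("w1",q,z)[:2].round(3).tolist() for q in L])
# scene-only camera fit
C=[("scene",(184,309),(.085,.07,.018)),("scene",(177.4,371),(.085,-.07,.018)),("scene",(94.4,373),(-.085,-.07,.018)),("scene",(172.4,312.4),(.098,0,.15))]
p,r=fit(C,[.6,-.3,1.5]);print("cam",p,np.degrees(p[2]),r,T(p,[(.098,0,.15)]))
E
```

```text
[[0.3738 0.3254]
 [0.3787 0.3606]
 [0.5275 0.3372]
 [0.5215 0.3003]]
c [0.45033906 0.3308699 ] -9.280214360489987 0.15021428616131158
grasp [0.40592805 0.33812673] tool shift [ 0.04000752 -0.08886434 11.1829979 ]
pad [[0.341, 0.372], [0.366, 0.247], [0.578, 0.29], [0.552, 0.415]]
tray [[0.341, 0.149], [0.359, -0.009], [0.487, 0.166]]
cam [ 0.59006875 -0.29288377  1.43593627] 82.2730879937988 [ 0.8 -1.3  0.2  0.2 -1.7  0.6  0.7  0.2] [[ 0.60324501 -0.1957736   0.15      ]]
```

```bash
python3 -m creep '[[1,[0.04,-0.09,1],0],[1,[0,0,1],0],[1,[0,0,1],0],[1,[0,0,1],0],[1,[0,0,1],0],[1,[0,0,1],0],[1,[0,0,1],0],[1,[0,0,1],0],[1,[0,0,1],0],[1,[0,0,0.8],0],[1,[0,0,0.6],0],[1,[0,0,0.4],0],[1,[0,0,0.28],0],[1,[0,0,0],0],[1,[0,0,0],0]]' && python3 -m creep '[[0,[0,0,0],0],[0,[0,0,0],0],[0,[0,0,0],0],[0,[0,0,0],0],[0,[0,0,0],0],[0,[0,0,0],0],[0,[0,0,0],0],[0,[0,0,0],0],[0,[0,0,0],0],[0,[0,0,0],0]]'
```

```text
time: 3.98
ee_pos: [0.4065, 0.3385, 0.0286]
tool_rot: [[-0.987, 0.161, 0.0], [0.161, 0.987, 0.0], [-0.0, 0.0, -1.0]]
ft_force: [0.1, 0.9, -0.3]
grip_width: 0.0851
finger_force: 0.0
time: 4.82
ee_pos: [0.4068, 0.3384, 0.0292]
tool_rot: [[-0.987, 0.16, 0.001], [0.16, 0.987, -0.0], [-0.001, 0.0, -1.0]]
ft_force: [-0.7, -1.6, 6.2]
grip_width: 0.0352
finger_force: 61.2
```

```bash
python3 -m creep '[[0,[0,0,-0.3],0],[0,[0,0,-0.7],0],[0,[0,0,-1],0],[0,[0,0,-1],0],[0,[0,0,-1],0],[0,[0,0,-1],0],[0,[0,0,-0.8],0],[0,[0,0,-0.4],0],[0,[0,0,0],0]]' && python3 -m creep '[[0,[-0.4,-0.4,0],0],[0,[-0.8,-0.8,0],0],[0,[-0.8,-0.8,0],0],[0,[-0.8,-0.8,0],0],[0,[-0.8,-0.8,0],0],[0,[-0.8,-0.8,0],0],[0,[-0.8,-0.8,0],0],[0,[-0.8,-0.8,0],0],[0,[-0.8,-0.8,0],0],[0,[-0.8,-0.8,0],0],[0,[-0.8,-0.8,0],0],[0,[-0.8,-0.8,0],0],[0,[-0.8,-0.8,0],0],[0,[-0.8,-0.8,0],0],[0,[-0.8,-0.8,0],0],[0,[-0.8,-0.8,0],0],[0,[-0.8,-0.8,0],0],[0,[-0.28,-0.28,0],0]]' && python3 -m creep '[[0,[0,0,0],0.019],[0,[0,0,0],0.0384],[0,[0,0,0],0.0384],[0,[0,0,0],0.0384],[0,[0,0,0],0.0384],[0,[0,0,0],0.0384],[0,[0,0,0],0.0384],[0,[0,0,0],0.0384],[0,[0,0,0],0.0384],[0,[0,0,0],0.0384],[0,[0,0,0],0.0384],[0,[0,0,0],0.0384],[0,[0,0,0],0.0384],[0,[0,0,0],0.0112],[0,[0,0,0],0],[0,[0,0,0],0],[0,[0,0,0],0]]'
python3 - <<'E'
from h import *
w=wsave('w2')[:,:,::-1]
S=[];
for n in("scene","side"):
    im=snapshot(n)[:,:,::-1];cv2.imwrite(f"pics/{n}2.png",im);S.append(im)
m=np.zeros((600,800,3),np.uint8)
m[:300,:400]=cv2.resize(w,(400,300))
def crop(im,x,y,W,H,k):
    o=cv2.resize(im[y:y+H,x:x+W],None,fx=k,fy=k,interpolation=2)
    for i in range(0,W,20): cv2.putText(o,str(x+i),(i*k,8),0,.3,(0,255,255))
    for i in range(0,H,20): cv2.putText(o,str(y+i),(0,i*k+4),0,.3,(0,255,255))
    return o
m[:400,400:]=crop(S[0],130,250,133,134,3)[:400,:399].repeat(1,0) if 0 else np.zeros((400,400,3),np.uint8)
a=crop(S[0],130,230,133,120,3);b=crop(S[1],250,130,130,130,3)
m[:a.shape[0],400:400+a.shape[1]]=a;m[210:600,0:390]=b;m[:210,:280]=cv2.resize(w,(280,210))
cv2.imwrite("pics/m2.png",m)
E
```

```text
time: 5.57
ee_pos: [0.407, 0.339, 0.1539]
tool_rot: [[-0.987, 0.16, 0.002], [0.16, 0.987, 0.002], [-0.002, 0.002, -1.0]]
ft_force: [0.8, 0.8, -4.6]
grip_width: 0.0351
finger_force: 60.5
time: 7.07
ee_pos: [0.6299, 0.0257, 0.15]
tool_rot: [[-0.987, 0.163, -0.002], [0.163, 0.987, -0.002], [0.002, -0.002, -1.0]]
ft_force: [0.6, -0.3, -3.9]
grip_width: 0.0356
finger_force: 60.7
time: 8.48
ee_pos: [0.6285, 0.0291, 0.1514]
tool_rot: [[0.131, 0.991, -0.002], [0.991, -0.131, 0.0], [0.0, -0.002, -1.0]]
ft_force: [0.1, 0.3, -5.0]
grip_width: 0.0351
finger_force: 60.7
8.4833 [0.6285 0.0291 0.1514] 82.4594735805445 0.03507071062070014 60.66175103187561
```

View pics/w2.png

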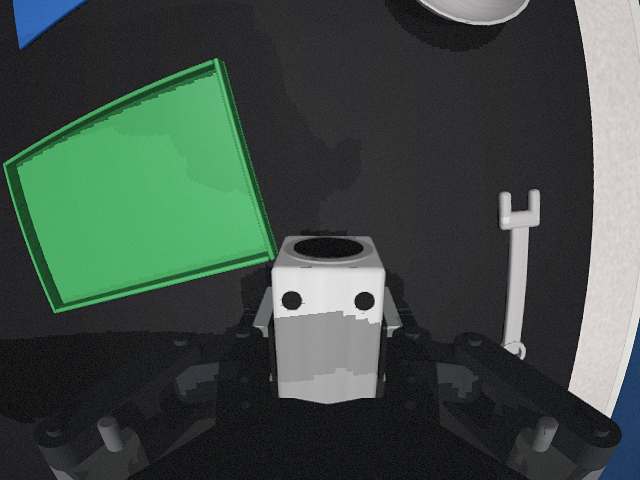

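View pics/m2.png

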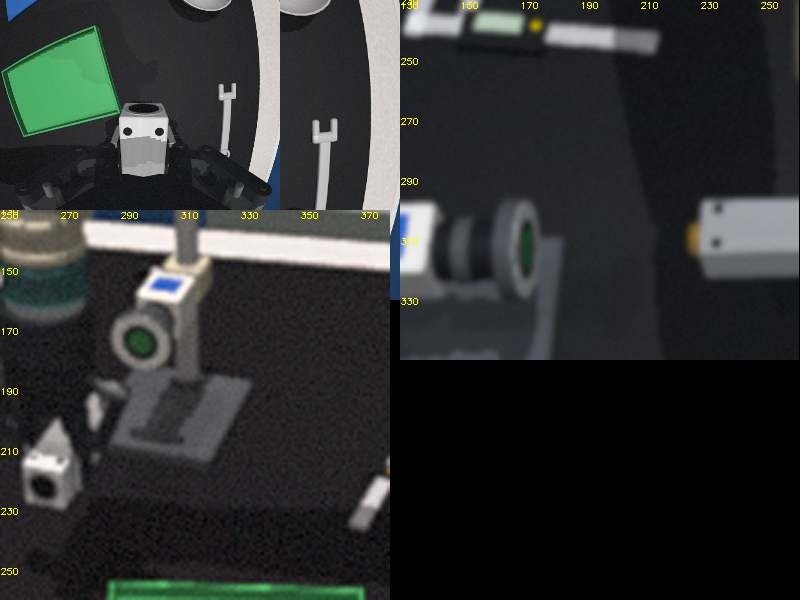

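The plug end is held facing the lens. In the scene view the plug face is at about (227.3,309.3) and the lens centre at (172.3,312.7). In the side view the bore is at (265,221.7) and the lens at (296.7,173.7). The block looks level. Next I compute the relative error.

```bash
python3 - <<'E'
from h import *
th=np.radians(82.3);a=np.array([np.cos(th),np.sin(th)]);n=np.array([-a[1],a[0]])
L=ray("scene",(172.3,312.7),.15);P=ray("scene",(227.3,309.3),.15);d=(P-L)[:2]
print("scene lens",L,"plug",P,"fwd",d@a,"lat",d@n)
L2=ray("side",(296.7,173.7),.15);B=ray("side",(265,221.7),.15);d=(B-L2)[:2];print("side bore fwd",d@a,"(258)","lat",d@n,L2,B)
for q in((231,296.7),(231,314.3),(227.3,309.3)):print(ray("scene",q,.17))
# predicted pixels of ideal
l=np.r_[(.599,-.196),.15];A=np.r_[a,0]
print("ideal lens/plug/bore: scene",proj("scene",[l,l+.1*A]),"side",proj("side",[l,l+.258*A]))
# camera rotation from base, scene crop edges of new picture
im=cv2.imread("pics/scene2.png");h=im[265:385,80:195]
o=cv2.resize(im[225:380,60:260],None,fx=4,fy=3.8,interpolation=2)
cv2.imwrite("pics/c3.png",o)
E
```

```text
scene lens [ 0.60322337 -0.19721162  0.15      ] plug [ 0.6130133  -0.09498019  0.15      ] fwd 0.10262134471002632 lat 0.003995940415157372
side bore fwd 0.2600240493740032 (258) lat 0.004894044295930086 [ 0.59947645 -0.1955942   0.15      ] [0.62946616 0.06274099 0.15      ]
[ 0.59790992 -0.08416512  0.17      ]
[ 0.63348569 -0.08696448  0.17      ]
[ 0.62241712 -0.0929033   0.17      ]
ideal lens/plug/bore: scene [[172.9105329  310.55616081]
 [226.25461932 309.15620438]] side [[296.88465975 173.64792243]
 [263.73223492 220.86279052]]
```

View pics/c3.png

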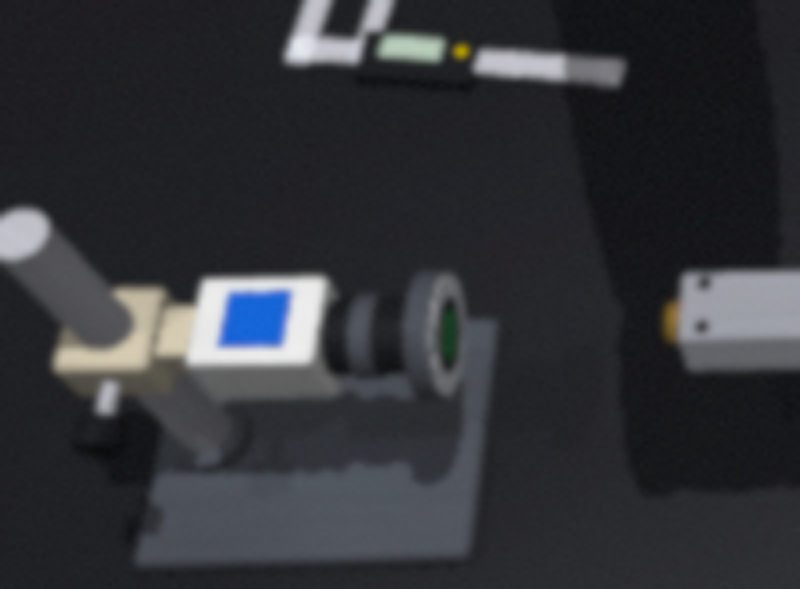

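```bash
python3 - <<'E'
from h import *
px=lambda x,y:(60+x/4,225+y/3.8)
def ang(p,q,z):
    d=(ray("scene",px(*q),z)-ray("scene",px(*p),z));return np.degrees(np.arctan2(d[1],d[0])),np.hypot(*d[:2])
for z in(0,.018):print("base near edge",z,ang((135,562),(472,553),z),"front edge",ang((472,553),(497,320),.018))
for z in (.17,.18):print("body top",ang((190,358),(330,356),z),ang((207,278),(325,277),z))
print("manifold top edge",ang((688,355),(800,354),.171),ang((683,272),(800,270),.171))
C=[("scene",px(497,320),(.085,.07,.018)),("scene",px(472,553),(.085,-.07,0)),("scene",px(135,562),(-.085,-.07,0)),("scene",(172.3,312.7),(.098,0,.15))]
p,r=fit(C,[.6,-.3,1.5]);print("cam",p,np.degrees(p[2]),r,T(p,[(.098,0,.15)]))
# column-top azimuth to lens
for zc in(.268,.286):
    c=ray("scene",px(22,235),zc);l=ray("scene",(172.3,312.7),.15);d=(l-c)[:2];print("col",zc,np.degrees(np.arctan2(d[1],d[0])),np.hypot(*d))
    c=ray("side",(312,117),zc);l=ray("side",(296.8,173.8),.15);d=(l-c)[:2];print(" side",np.degrees(np.arctan2(d[1],d[0])),np.hypot(*d))
E
```

```text
base near edge 0 (np.float64(82.21756531957946), np.float64(0.17192531478676618)) front edge (np.float64(172.92742940516558), np.float64(0.13506520481699005))
base near edge 0.018 (np.float64(82.21756531957945), np.float64(0.1689269709375855)) front edge (np.float64(172.92742940516558), np.float64(0.13506520481699005))
body top (np.float64(81.57758214866611), np.float64(0.06323689541261879)) (np.float64(81.24353759513727), np.float64(0.054634903968518445))
body top (np.float64(81.57758214866614), np.float64(0.06250339227166783)) (np.float64(81.24353759513728), np.float64(0.05400117782802754))
manifold top edge (np.float64(81.22630489384734), np.float64(0.050991288903560104)) (np.float64(81.81968012394222), np.float64(0.05457737378738098))
cam [ 0.58557129 -0.29472903  1.40683737] 80.60584395820506 [ 0.5 -2.3 -0.6  2.6  0.6  0.2 -0.5 -0.7] [[ 0.60156737 -0.19804332  0.15      ]]
col 0.268 82.60752994670433 0.1499336465817137
 side 82.13819779671002 0.14803903726994164
col 0.286 86.4045427021961 0.14089612443254074
 side 74.90542784324953 0.10681145425497608
```

```bash
python3 -m creep '[[0,[-0.08,0.2,-0.09],0],[0,[0,0,0],0],[0,[0,0,0],0],[0,[0,0,0],0],[0,[0,0,0],0],[0,[0,0,0],0],[0,[0,0,0],0],[0,[0,0,0],0],[0,[0,0,0],0],[0,[0,0,0],0],[0,[0,0,0],0],[0,[0,0,0],0]]'
python3 - <<'E'
from h import *
s=state();print(s["ee_pos"])
im=snapshot("scene")[:,:,::-1];cv2.imwrite("pics/scene3.png",im)
# brass centroid before/after
for f in("scene2","scene3"):
    h=cv2.cvtColor(cv2.imread(f"pics/{f}.png")[290:330,215:240],cv2.COLOR_BGR2HSV);m=cv2.inRange(h,(12,100,60),(30,255,255));y,x=np.nonzero(m)
    print(f,x.min()+215,x.max()+215,x.mean()+215,y.mean()+290)
E
```

```text
time: 9.63
ee_pos: [0.633, 0.0269, 0.1542]
tool_rot: [[0.132, 0.991, -0.0], [0.991, -0.132, -0.0], [-0.0, -0.0, -1.0]]
ft_force: [-0.1, -0.3, -3.1]
grip_width: 0.0354
finger_force: 60.8
[0.63298791 0.0269358  0.15417427]
scene2 226 228 227.06451612903226 309.0
scene3 224 227 225.73529411764707 310.52941176470586
```

```bash
python3 -m creep '[[0,[0,0,0],-0.019],[0,[0,0,0],-0.0384],[0,[0,0,0],-0.0384],[0,[0,0,0],-0.0384],[0,[0,0,0],-0.0384],[0,[0,0,0],-0.0384],[0,[0,0,0],-0.0384],[0,[0,0,0],-0.0384],[0,[0,0,0],-0.0384],[0,[0,0,0],-0.0384],[0,[0,0,0],-0.0384],[0,[0,0,0],-0.0384],[0,[0,0,0],-0.0384],[0,[0,0,0],-0.0202],[0,[0,0,0],0]]' && python3 -m creep '[[0,[0.2,-0.35,0],0],[0,[0.5,-0.8,0],0],[0,[0.5,-0.8,0],0],[0,[0.5,-0.8,0],0],[0,[0.5,-0.8,0],0],[0,[0.5,-0.8,0],0],[0,[0.5,-0.8,0],0],[0,[0.2,-0.3,0],0],[0,[0,0,0],0],[0,[0,0,0],0],[0,[0,0,0],0]]'
python3 - <<'E'
from h import *
s=state();print(s["ee_pos"],np.degrees(np.arctan2(s["tool_rot"][1][0],s["tool_rot"][0][0])))
A=snapshot("scene")[:,:,::-1];B=snapshot("side")[:,:,::-1];cv2.imwrite("pics/scene4.png",A);cv2.imwrite("pics/side4.png",B)
m=np.zeros((600,800,3),np.uint8)
def crop(im,x,y,W,H,k):
    o=cv2.resize(im[y:y+H,x:x+W],None,fx=k,fy=k,interpolation=2)
    for i in range(0,W,20): cv2.putText(o,str(x+i),(i*k,8),0,.3,(0,255,255))
    for i in range(0,H,20): cv2.putText(o,str(y+i),(0,i*k+4),0,.3,(0,255,255))
    return o
a=crop(A,140,240,130,145,4)[:580];b=crop(B,230,150,92,120,3);m[:580,:520]=a;m[:360,522:798]=b
cv2.imwrite("pics/m4.png",m)
E
```

```text
time: 10.93
ee_pos: [0.6328, 0.0268, 0.1541]
tool_rot: [[-0.991, 0.131, -0.001], [0.131, 0.991, -0.0], [0.001, -0.0, -1.0]]
ft_force: [1.1, 0.6, -4.6]
grip_width: 0.0353
finger_force: 60.7
time: 11.85
ee_pos: [0.5518, -0.0718, 0.1545]
tool_rot: [[-0.991, 0.132, 0.001], [0.132, 0.991, 0.0], [-0.001, 0.0, -1.0]]
ft_force: [1.5, -0.6, -5.2]
grip_width: 0.0351
finger_force: 60.8
[ 0.55184491 -0.07184574  0.15445266] 172.39432705758813
```

View pics/m4.png

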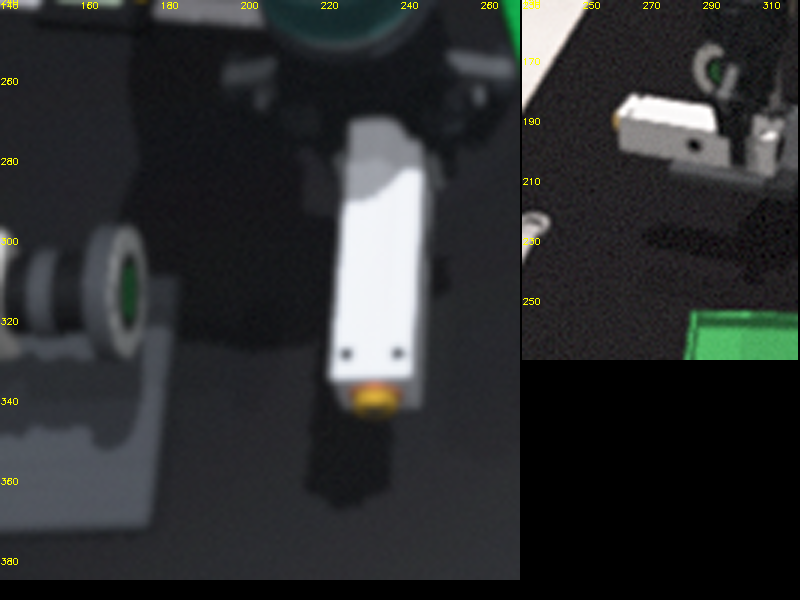

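Side A faces the lens. In the scene view the top corners at the plug end are at (222.5,335) and (243,334.5), and the lens is at (172.3,312.7).

```bash
python3 - <<'E'
from h import *
th=np.radians(82.3);a=np.array([np.cos(th),np.sin(th)]);n=np.array([-a[1],a[0]])
L=ray("scene",(172.3,312.7),.15)[:2]
for q,w in(((222.5,335),"100,-51"),((243,334.5),"136,-51")):
    d=ray("scene",q,.1715)[:2]-L;print(w,d@a,d@n)
E
```

```text
100,-51 0.1006086557497864 -0.05550728844187308
136,-51 0.13717963183930615 -0.05563378565683326
```

```bash
python3 - <<'E'
from h import *
th=np.radians(82.3);a=np.array([np.cos(th),np.sin(th)]);n=np.array([-a[1],a[0]])
L=ray("side",(296.8,173.8),.15)[:2]
for q,w in(((266.7,182.3),"100,-51"),((262.7,190.3),"136,-51")):
    d=ray("side",q,.1715)[:2]-L;print(w,d@a,d@n)
# intensity profiles across manifold in plug pose (pre-shift, scene2; post, scene3): columns 236..244
for f in("scene2","scene3"):
    g=cv2.cvtColor(cv2.imread(f"pics/{f}.png"),cv2.COLOR_BGR2GRAY);print(f,g[288:330,238:248].mean(1).astype(int).tolist())
g=cv2.imread("pics/scene2.png")[292:334,160:180].astype(int)
gr=(g[...,1]-g[...,2]);y,x=np.nonzero(gr>20);print("lens green",x.mean()+160,y.mean()+292,y.min()+292,y.max()+292)
s=cv2.imread("pics/side2.png")[160:190,280:310].astype(int);gr=(s[...,1]-s[...,2]);y,x=np.nonzero(gr>20);print("side lens",x.mean()+280,y.mean()+160)
b=cv2.imread("pics/side2.png")[210:232,255:275];g=cv2.cvtColor(b,cv2.COLOR_BGR2GRAY);y,x=np.nonzero(g<45);print(len(x))
s=cv2.imread("pics/side4.png")
print("brass side4",*[np.mean(v) for v in np.nonzero(cv2.inRange(cv2.cvtColor(s[180:200,250:275],cv2.COLOR_BGR2HSV),(12,100,60),(30,255,255)))])
E
```

```text
100,-51 0.10803258330411433 -0.05076850941496318
136,-51 0.15136566643366628 -0.04490073056793875
scene2 [22, 22, 22, 22, 23, 23, 27, 54, 99, 138, 156, 159, 159, 160, 160, 159, 159, 160, 159, 159, 158, 159, 160, 159, 156, 144, 123, 106, 100, 99, 100, 99, 96, 84, 62, 38, 25, 23, 23, 23, 24, 24]
scene3 [21, 21, 22, 23, 22, 23, 22, 23, 34, 66, 113, 148, 160, 160, 160, 160, 160, 159, 159, 159, 159, 159, 159, 161, 161, 159, 154, 138, 115, 101, 100, 100, 99, 99, 94, 80, 53, 32, 25, 23, 23, 23]
lens green 171.94117647058823 312.5 307 318
side lens 296.48 173.84
136
brass side4 10.222222222222221 10.444444444444445
```

```bash
python3 - <<'E'
from h import *
th=np.radians(82.3);a=np.array([np.cos(th),np.sin(th)]);n=np.array([-a[1],a[0]])
L=ray("scene",(172.1,312.5),.15)[:2]
for f,r0,r1,z in(("scene2",295.8,313.6,.1685),("scene3",297.9,315.9,.1712)):
    for r in(r0,r1):
        d=ray("scene",(242.5,r),z)[:2]-L;print(f,d@a,d@n)
E
```

```text
scene2 0.13293347374634384 0.021971308615497752
scene2 0.13452520168402912 -0.014190188475492263
scene3 0.13348813638225238 0.016337804940170033
scene3 0.13508472886108513 -0.01993420669692502
```

```bash
python3 - <<'E'
from h import *
th=np.radians(82.3);a=np.array([np.cos(th),np.sin(th)]);n=np.array([-a[1],a[0]])
d=ray("side",(260.4,190.2),.1515)[:2]-ray("side",(296.5,173.8),.15)[:2];print("side brass",d@a,d@n,"exp .118,-.055")
g=cv2.cvtColor(cv2.imread("pics/scene4.png"),cv2.COLOR_BGR2HSV)
y,x=np.nonzero(cv2.inRange(g[325:350,215:250],(12,90,50),(30,255,255)));y+=325;x+=215;print(x.min(),x.max(),y.min(),y.max(),x.mean(),y.mean())
d=ray("scene",(x.mean(),y.mean()),.1515)[:2]-ray("scene",(172.1,312.5),.15)[:2];print("scene brass",d@a,d@n,"exp .118,-.058")
gg=g[...,2];print(gg[325:350,228:238].mean(1).astype(int).tolist())
E
```

```text
side brass 0.12193186102629848 -0.06437318200680289 exp .118,-.055
228 239 336 343 233.43037974683546 339.7088607594937
scene brass 0.11803716645547943 -0.05769607041151301 exp .118,-.058
[247, 246, 243, 242, 244, 246, 247, 246, 236, 196, 164, 168, 174, 183, 183, 160, 117, 77, 56, 41, 30, 26, 27, 26, 26]
```

```bash
python3 -m creep '[[0,[0.12,0,0.05],0],[0,[0,0,0],0],[0,[0,0,0],0],[0,[0,0,0],0],[0,[0,0,0],0],[0,[0,0,0],0],[0,[0,0,0],0],[0,[0,0,0],0],[0,[0,0,0],0],[0,[0,0,0],0],[0,[0,0,0],0],[0,[0,0,0],0]]' && python3 -m creep '[[0,[0.2,0.5,0],0],[0,[0.46,0.97,0],0],[0,[0.46,0.97,0],0],[0,[0.46,0.97,0],0],[0,[0.46,0.97,0],0],[0,[0.46,0.97,0],0],[0,[0.46,0.97,0],0],[0,[0.46,0.97,0],0],[0,[0.46,0.97,0],0],[0,[0.46,0.97,0],0],[0,[0.46,0.97,0],0],[0,[0.46,0.97,0],0],[0,[0.46,0.97,0],0],[0,[0.46,0.97,0],0],[0,[0.46,0.97,0],0],[0,[0.46,0.97,0],0],[0,[0.46,0.97,0],0],[0,[0.46,0.97,0],0],[0,[0.29,0.5,0],0],[0,[0,0,0],0]]' && python3 -m creep '[[0,[0,0,0],-0.02],[0,[0,0,0],-0.0375],[0,[0,0,0],-0.0375],[0,[0,0,0],-0.0375],[0,[0,0,0],-0.0375],[0,[0,0,0],-0.0375],[0,[0,0,0],-0.0375],[0,[0,0,0],-0.0375],[0,[0,0,0],-0.0375],[0,[0,0,0],0],[0,[0,0,0],0]]'
```

```text
time: 12.95
ee_pos: [0.5488, -0.0718, 0.1532]
tool_rot: [[-0.991, 0.132, -0.0], [0.132, 0.991, -0.0], [0.0, -0.0, -1.0]]
ft_force: [-0.2, 0.5, -4.2]
grip_width: 0.0354
finger_force: 60.8
time: 14.62
ee_pos: [0.4291, 0.299, 0.1533]
tool_rot: [[-0.992, 0.129, -0.0], [0.129, 0.992, 0.001], [0.001, 0.001, -1.0]]
ft_force: [0.3, -0.1, -5.0]
grip_width: 0.0354
finger_force: 61.0
time: 15.53
ee_pos: [0.4304, 0.2961, 0.1532]
tool_rot: [[-0.646, -0.764, 0.0], [-0.764, 0.646, -0.001], [0.001, -0.001, -1.0]]
ft_force: [0.3, 0.0, -4.2]
grip_width: 0.0355
finger_force: 61.0
```

```bash
python3 -m creep '[[0,[0,0,0.5],0],[0,[0,0,1],0],[0,[0,0,1],0],[0,[0,0,1],0],[0,[0,0,1],0],[0,[0,0,0.8],0],[0,[0,0,0.4],0],[0,[0,0,0.25],0],[0,[0,0,0.1],0],[0,[0,0,0.06],0],[0,[0,0,0.03],0],[0,[0,0,0],0],[0,[0,0,0],0]]'
```

```text
time: 16.62
ee_pos: [0.4311, 0.2973, 0.0313]
tool_rot: [[-0.643, -0.766, 0.002], [-0.766, 0.643, 0.001], [-0.002, -0.001, -1.0]]
ft_force: [0.1, -0.4, -4.1]
grip_width: 0.0356
finger_force: 61.0
```

```bash
python3 -m creep '[[0,[0,0,0.05],0],[0,[0,0,0.05],0],[0,[0,0,0.03],0],[0,[0,0,0],0],[0,[0,0,0],0]]'
```

```text
time: 17.03
ee_pos: [0.4308, 0.2972, 0.0292]
tool_rot: [[-0.643, -0.766, 0.001], [-0.766, 0.643, 0.0], [-0.001, -0.001, -1.0]]
ft_force: [-1.4, -1.8, 5.3]
grip_width: 0.0351
finger_force: 62.3
```

```bash
python3 -m creep '[[0.9,[0,0,0],0],[0.9,[0,0,0],0],[0.9,[0,0,0],0],[0.9,[0,0,0],0],[0.9,[0,0,0],0],[0.9,[0,0,0],0],[0.9,[0,0,-0.3],0],[0.9,[0,0,-0.7],0],[0.9,[0,0,-1],0],[0.9,[0,0,-1],0],[0.9,[0,0,-1],0],[0.9,[-0.85,0,0],0],[0.9,[-0.9,0,0],0],[0.9,[-0.9,0,0],0],[0.9,[-0.9,0,0],0],[0.9,[-0.9,0,0],0]]' && python3 -m creep '[[0.9,[0,0,0],0.0385],[0.9,[0,0,0],0.0385],[0.9,[0,0,0],0.0385],[0.9,[0,0,0],0.0385],[0.9,[0,0,0],0.0385],[0.9,[0,0,0],0.0385],[0.9,[0,0,0],0.0385],[0.9,[0,0,0],0.0385],[0.9,[0,0,0],0.0385],[0.9,[0,0,0],0.0385],[0.9,[0,0,0],0.0385],[0.9,[0,0,0],0.0385],[0.9,[0,0,0],0.0385]]' && python3 -m creep '[[0.9,[0,0,0],0.0385],[0.9,[0,0,0],0.0385],[0.9,[0,0,0],0.0385],[0.9,[0,0,0],0.0385],[0.9,[0,0,0],0.0385],[0.9,[0,0,0],0.0385],[0.9,[0,0,0],0.0385],[0.9,[0,0,0],0.0385],[0.9,[0,0,0],0.0385],[0.9,[0,0,0],0.0385],[0.9,[0,0,0],0.0385],[0.9,[0,0,0],0.0385],[0.9,[0,0,0],0.0375],[0.9,[0,0,0],0],[0.9,[0,0,0],0],[0.9,[0,0,0],0]]'
python3 - <<'E'
from h import *
im=wsave("w5");print(np.round(state()["q"],1))
h=cv2.cvtColor(im,cv2.COLOR_RGB2HSV);m=cv2.inRange(h,(0,0,140),(180,45,255))
for c in cv2.findContours(m,0,2)[0]:
    if cv2.contourArea(c)>1500:print(cv2.minAreaRect(c),cv2.boundingRect(c))
E
```

```text
time: 18.37
ee_pos: [0.488, 0.3657, 0.1083]
tool_rot: [[-0.643, -0.766, 0.0], [-0.766, 0.643, 0.0], [-0.0, -0.0, -1.0]]
ft_force: [1.1, 0.5, 0.3]
grip_width: 0.0769
finger_force: 0.0
time: 19.45
ee_pos: [0.4875, 0.3651, 0.1081]
tool_rot: [[-0.761, 0.649, 0.0], [0.649, 0.761, 0.0], [-0.0, 0.0, -1.0]]
ft_force: [0.6, -0.1, -0.5]
grip_width: 0.077
finger_force: 0.0
time: 20.78
ee_pos: [0.4876, 0.3651, 0.108]
tool_rot: [[0.641, 0.768, 0.0], [0.768, -0.641, 0.0], [0.0, 0.0, -1.0]]
ft_force: [-0.4, 0.3, 0.7]
grip_width: 0.0767
finger_force: 0.0
20.7833 [0.4876 0.3651 0.108 ] 50.14736770573262 0.07667782021361537 0.0
[ 30.7  20.3 -13.5  56.1   0.  160.6]
((330.0, 302.0), (202.0, 68.0), 90.0) (296, 201, 69, 203)
```

```bash
python3 - <<'E'
from h import *
s=state();R=np.array(s["tool_rot"])
for q in((296.5,201),(364.5,201),(296.5,300),(364.5,300)):
    print(q,((wray("w5",q,.046)-s["ee_pos"])@R).round(4))
im=cv2.imread("pics/w5.png");g=cv2.cvtColor(im,cv2.COLOR_BGR2GRAY);print(g[185:215,330].tolist());print(g[240,285:305].tolist(),g[240,355:375].tolist())
E
```

```text
(296.5, 201) [ 0.0374 -0.0161  0.0619]
(364.5, 201) [0.0374 0.0186 0.0619]
(296.5, 300) [-0.0177 -0.0173  0.0619]
(364.5, 300) [-0.0177  0.0203  0.0619]
[162, 161, 161, 162, 155, 96, 62, 110, 125, 190, 232, 241, 240, 239, 239, 239, 239, 237, 237, 232, 200, 185, 228, 225, 225, 194, 170, 191, 240, 255]
[155, 155, 153, 153, 153, 150, 155, 153, 151, 147, 176, 228, 255, 255, 255, 255, 255, 255, 255, 255] [232, 255, 255, 255, 255, 255, 255, 252, 239, 135, 128, 145, 150, 146, 150, 147, 147, 150, 145, 155]
```

```bash
python3 - <<'E'
from h import *
im=cv2.imread("pics/w5.png");g=cv2.cvtColor(im,cv2.COLOR_BGR2GRAY)
for c in(303,356):print(c,g[190:240,c].tolist())
s=state();R=np.array(s["tool_rot"])
for z in(.046,.006):
  for r in(200,205,212,219,225):print(z,r,((wray("w5",(330,r),z)-s["ee_pos"])@R).round(4)[0])
E
```

```text
303 [141, 156, 164, 162, 158, 162, 159, 159, 156, 160, 161, 167, 164, 167, 168, 170, 168, 169, 171, 171, 169, 163, 210, 245, 255, 255, 255, 255, 255, 255, 255, 255, 255, 255, 255, 255, 255, 255, 255, 227, 97, 54, 65, 69, 68, 66, 56, 163, 246, 255]
356 [168, 165, 166, 167, 169, 166, 169, 170, 166, 166, 165, 168, 165, 166, 165, 167, 168, 167, 166, 164, 169, 168, 174, 225, 255, 255, 255, 255, 255, 255, 255, 255, 255, 255, 255, 255, 255, 255, 255, 227, 72, 55, 59, 67, 67, 64, 65, 59, 100, 222]
0.046 200 0.0379
0.046 205 0.0353
0.046 212 0.0316
0.046 219 0.028
0.046 225 0.0248
0.006 200 0.0313
0.006 205 0.0282
0.006 212 0.0238
0.006 219 0.0193
0.006 225 0.0155
```

```bash
python3 -m creep '[[0.9,[0,0.07,0.6],0],[0.9,[0,0,1],0],[0.9,[0,0,1],0],[0.9,[0,0,0.7],0],[0.9,[0,0,0.4],0],[0.9,[0,0,0.26],0],[0.9,[0,0,0],0],[0.9,[0,0,0],0],[0,[0,0,0],0],[0,[0,0,0],0],[0,[0,0,0],0],[0,[0,0,0],0],[0,[0,0,0],0],[0,[0,0,0],0],[0,[0,0,0],0],[0,[0,0,0],0],[0,[0,0,0],0],[0,[0,0,0],0]]'
```

```text
time: 22.33
ee_pos: [0.4892, 0.3649, 0.0297]
tool_rot: [[0.643, 0.766, 0.001], [0.766, -0.643, 0.002], [0.002, -0.0, -1.0]]
ft_force: [-0.5, 1.2, 6.0]
grip_width: 0.0353
finger_force: 61.4
```

```bash
python3 -m creep '[[0,[0,0,-0.3],0],[0,[0,0,-0.7],0],[0,[0,0,-1],0],[0,[0,0,-1],0],[0,[0,0,-1],0],[0,[0,0,-1],0],[0,[0,0,-0.8],0],[0,[0,0,-0.4],0],[0,[0,0,0],-0.0295],[0,[0,0,0],-0.038],[0,[0,0,0],-0.038],[0,[0,0,0],-0.038],[0,[0,0,0],-0.0355],[0,[0,0,0],0],[0,[0,0,0],0]]' && python3 -m creep '[[0,[-0.5,0.29,0],0],[0,[-0.9,0.516,0],0],[0,[-0.9,0.516,0],0],[0,[-0.9,0.516,0],0],[0,[-0.9,0.516,0],0],[0,[-0.9,0.516,0],0],[0,[-0.9,0.516,0],0],[0,[-0.9,0.516,0],0],[0,[-0.9,0.516,0],0],[0,[-0.9,0.516,0],0],[0,[-0.9,0.516,0],0],[0,[-0.9,0.516,0],0],[0,[-0.9,0.516,0],0],[0,[-0.9,0.516,0],0],[0,[-0.9,0.516,0],0],[0,[-0.9,0.516,0],0],[0,[-0.9,0.516,0],0],[0,[-0.9,0.516,0],0],[0,[-0.4,0.23,0],0],[0,[0,0,0],0]]' && python3 -m creep '[[0,[0,0,0],0],[0,[0,0,0],0],[0,[0,0,0],0]]'
```

```text
time: 23.58
ee_pos: [0.4877, 0.3636, 0.1513]
tool_rot: [[0.138, 0.99, -0.002], [0.99, -0.138, -0.001], [-0.002, -0.002, -1.0]]
ft_force: [0.4, 0.9, -4.6]
grip_width: 0.0353
finger_force: 60.4
time: 25.25
ee_pos: [0.6294, 0.0156, 0.1523]
tool_rot: [[0.14, 0.99, 0.0], [0.99, -0.14, -0.001], [-0.001, 0.0, -1.0]]
ft_force: [0.0, 0.4, -3.6]
grip_width: 0.0351
finger_force: 60.5
time: 25.5
ee_pos: [0.6281, 0.019, 0.1524]
tool_rot: [[0.134, 0.991, -0.001], [0.991, -0.134, 0.001], [0.0, -0.001, -1.0]]
ft_force: [0.4, -0.4, -4.8]
grip_width: 0.0353
finger_force: 60.5
```

```bash
python3 -m creep '[[0,[0,0.09,-0.06],0],[0,[0,0,0],0],[0,[0,0,0],0]]'; cat >prof.py <<'E'
from h import *
th=np.radians(82.3);a=np.array([np.cos(th),np.sin(th)]);n=np.array([-a[1],a[0]])
s=state();im=snapshot("scene")[:,:,::-1];cv2.imwrite("pics/scene6.png",im);g=cv2.cvtColor(im,cv2.COLOR_BGR2GRAY)
print(s["ee_pos"],"rows 288+",g[288:330,238:246].mean(1).astype(int).tolist());print("cols 218+",g[303:309,218:236].mean(0).astype(int).tolist())
E
python3 prof.py
```

```text
time: 25.75
ee_pos: [0.6308, 0.0184, 0.1541]
tool_rot: [[0.134, 0.991, 0.0], [0.991, -0.134, 0.0], [0.0, 0.0, -1.0]]
ft_force: [-0.1, -0.4, -4.6]
grip_width: 0.0359
finger_force: 60.5
[0.63080521 0.01840411 0.1540804 ] rows 288+ [22, 22, 22, 22, 22, 22, 22, 26, 45, 86, 126, 151, 160, 161, 161, 160, 160, 161, 162, 163, 163, 163, 163, 163, 163, 160, 150, 131, 110, 101, 100, 100, 99, 97, 88, 69, 44, 27, 24, 24, 23, 23]
cols 218+ [24, 22, 22, 23, 28, 56, 103, 143, 159, 160, 160, 160, 159, 160, 161, 161, 162, 162]
```

```bash
python3 -m creep '[[0,[0,0,0],0],[0,[0,0,0],0],[0,[0,0,0],0],[0,[0,0,0],0],[0,[0,0,0],0],[0,[0,0,0],0],[0,[0,0,0],0],[0,[0,0,0],0],[0,[0,0,0],0]]' && python3 -m creep '[[0,[0,0,0],-0.019],[0,[0,0,0],-0.0384],[0,[0,0,0],-0.0384],[0,[0,0,0],-0.0384],[0,[0,0,0],-0.0384],[0,[0,0,0],-0.0384],[0,[0,0,0],-0.0384],[0,[0,0,0],-0.0384],[0,[0,0,0],-0.0384],[0,[0,0,0],-0.0384],[0,[0,0,0],-0.0384],[0,[0,0,0],-0.0384],[0,[0,0,0],-0.0384],[0,[0,0,0],-0.0202],[0,[0,0,0],0]]' && python3 -m creep '[[0,[0.2,-0.3,0],0],[0,[0.5,-0.75,0],0],[0,[0.5,-0.75,0],0],[0,[0.5,-0.75,0],0],[0,[0.5,-0.75,0],0],[0,[0.5,-0.75,0],0],[0,[0.5,-0.7,0],0],[0,[0.23,-0.28,0],0],[0,[0,0,0],0],[0,[0,0,0],0],[0,[0,0,0],0]]'
python3 - <<'E'
from h import *
th=np.radians(82.3);a=np.array([np.cos(th),np.sin(th)]);n=np.array([-a[1],a[0]])
g=cv2.cvtColor(snapshot("scene"),cv2.COLOR_RGB2GRAY);o=cv2.cvtColor(cv2.imread("pics/scene4.png"),cv2.COLOR_BGR2GRAY)
for f in(o,g):print(f[325:348,226:238].mean(1).astype(int).tolist(),f[318:326,215:250].mean(0).astype(int).tolist())
E
```

```text
time: 26.55
ee_pos: [0.6307, 0.0178, 0.1538]
tool_rot: [[0.135, 0.991, -0.0], [0.991, -0.135, 0.0], [0.0, -0.0, -1.0]]
ft_force: [0.4, -0.4, -4.0]
grip_width: 0.0356
finger_force: 60.5
time: 27.8
ee_pos: [0.6304, 0.0177, 0.1537]
tool_rot: [[-0.991, 0.134, -0.001], [0.134, 0.991, -0.0], [0.001, -0.0, -1.0]]
ft_force: [-0.3, -0.6, -3.6]
grip_width: 0.0352
finger_force: 60.5
time: 28.72
ee_pos: [0.5498, -0.0723, 0.1541]
tool_rot: [[-0.991, 0.135, 0.001], [0.135, 0.991, 0.0], [-0.001, 0.0, -1.0]]
ft_force: [0.2, -0.3, -4.0]
grip_width: 0.0351
finger_force: 60.6
[243, 239, 227, 219, 226, 237, 242, 242, 230, 192, 145, 127, 127, 135, 136, 121, 92, 63, 46, 35, 27, 24, 24] [23, 23, 23, 24, 25, 23, 33, 78, 153, 219, 240, 244, 244, 244, 244, 244, 244, 244, 244, 244, 244, 244, 243, 243, 244, 243, 241, 227, 180, 129, 98, 71, 50, 42, 42]
[237, 224, 220, 230, 240, 243, 239, 219, 161, 107, 68, 36, 24, 33, 48, 52, 40, 28, 25, 24, 23, 24, 24] [24, 24, 24, 25, 24, 26, 48, 105, 179, 229, 238, 239, 241, 244, 244, 244, 244, 245, 245, 245, 244, 244, 241, 237, 238, 241, 237, 214, 155, 110, 86, 61, 44, 42, 41]
```

```bash
python3 -m creep '[[0,[0,0,0],0],[0,[0,0,0],0],[0,[0,0,0],0],[0,[0,0,0],0],[0,[0,0,0],0],[0,[0,0,0],0],[0,[0,0,0],0],[0,[0,0,0],0],[0,[0,0,0],0]]'
python3 - <<'E'
from h import *
P=np.array([wray("w2",q,.02)[:2] for q in((217,60),(5,163),(54,312),(275,258))]);print(P.round(4),P.mean(0))
for i in range(4):d=P[(i+1)%4]-P[i];print(np.hypot(*d).round(3),np.degrees(np.arctan2(d[1],d[0])).round(1))
E
```

```text
time: 29.52
ee_pos: [0.5491, -0.0727, 0.1538]
tool_rot: [[-0.991, 0.135, 0.0], [0.135, 0.991, -0.0], [-0.0, -0.0, -1.0]]
ft_force: [1.0, 0.3, -4.2]
grip_width: 0.035
finger_force: 60.6
[[ 0.569   0.1665]
 [ 0.3431  0.1392]
 [ 0.3584 -0.0097]
 [ 0.5886  0.0184]] [0.46476923 0.07861677]
0.228 -173.1
0.15 -84.1
0.232 7.0
0.149 97.6
```

```bash
python3 -m creep '[[0,[0.3,0.3,0],0],[0,[0.7,0.64,0],0],[0,[0.75,0.64,0],0],[0,[0.75,0.64,0],0],[0,[0.75,0.64,0],0],[0,[0.75,0.64,0],0],[0,[0.75,0.64,0],0],[0,[0.75,0.64,0],0],[0,[0.75,0.64,0],0],[0,[0.7,0.64,0],0],[0,[0.3,0.34,0],0],[0,[0,0,0],-0.0273],[0,[0,0,0],-0.0273],[0,[0,0,0],-0.0273],[0,[0,0,0],0],[0,[0,0,0],0],[0,[0,0,0],0]]' && python3 -m creep '[[0,[0,0,0.5],0],[0,[0,0,1],0],[0,[0,0,1],0],[0,[0,0,1],0],[0,[0,0,1],0],[0,[0,0,0.8],0],[0,[0,0,0.4],0],[0,[0,0,0.2],0],[0,[0,0,0.1],0],[0,[0,0,0.05],0],[0,[0,0,0],0],[0,[0,0,0],0],[0,[0,0,0],0]]'
```

```text
time: 30.93
ee_pos: [0.4229, 0.0737, 0.1539]
tool_rot: [[-0.993, -0.119, 0.0], [-0.119, 0.993, -0.0], [-0.0, -0.0, -1.0]]
ft_force: [0.3, 0.5, -4.4]
grip_width: 0.0354
finger_force: 60.7
time: 32.02
ee_pos: [0.4236, 0.0738, 0.0336]
tool_rot: [[-0.993, -0.121, 0.002], [-0.121, 0.993, 0.0], [-0.002, -0.0, -1.0]]
ft_force: [-0.3, -0.0, -3.9]
grip_width: 0.0351
finger_force: 60.7
```

```bash
python3 -m creep '[[0,[0,0,0.1],0],[0,[0,0,0.08],0],[0,[0,0,0.06],0],[0,[0,0,0.04],0],[0,[0,0,0],0],[0,[0,0,0],0]]'
```

```text
time: 32.52
ee_pos: [0.4227, 0.0738, 0.0277]
tool_rot: [[-0.993, -0.121, -0.0], [-0.121, 0.993, -0.0], [0.0, -0.0, -1.0]]
ft_force: [-3.7, -0.3, 5.3]
grip_width: 0.0355
finger_force: 61.6
```

```bash
python3 -m creep '[[0.75,[0,0,0],0],[0.75,[0,0,0],0],[0.75,[0,0,0],0],[0.75,[0,0,0],0],[0.75,[0,0,0],0],[0.75,[0,0,0],0],[0.75,[0,0,-0.3],0],[0.75,[0,0,-0.7],0],[0.75,[0,0,-1],0],[0.75,[0,0,-1],0],[0.75,[0,0,-1],0],[0.75,[0,0,-1],0],[0.75,[0,0,-1],0],[0.75,[0,0,-1],0],[0.75,[0,0,-1],0],[0.75,[0,0,-1],0],[0.75,[0,0,0],0],[0.75,[0,0,0],0]]'
python3 - <<'E'
from h import *
cv2.imwrite("pics/end.png",np.hstack([cv2.resize(snapshot(n)[:,:,::-1],(400,300)) if 0 else snapshot(n)[90:450,120:520,::-1] for n in("scene","side")]))
E
```

```text
time: 34.02
ee_pos: [0.4238, 0.0738, 0.2087]
tool_rot: [[-0.993, -0.121, 0.003], [-0.121, 0.993, 0.0], [-0.003, -0.0, -1.0]]
ft_force: [0.6, 0.1, -0.6]
grip_width: 0.0638
finger_force: 0.0
```

View pics/end.png

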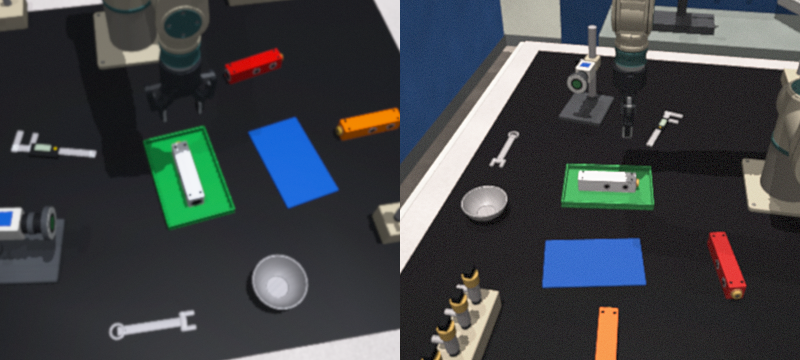

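The manifold lies flat in the middle of the green tray, at (187,172) in the left half of the picture. The other things look to be where they were, and the gripper is clear.

```bash
python3 -c "
from bench import job_done
print(job_done())"
```

```text
the job is handed in; nothing more can be done
None
```

I showed the manifold's four sides to the camera in the order asked, regripping on the pad halfway and holding each side over half a second, centred to an estimated 2–3 mm, then laid it flat in the green tray and handed in at about 34 s; no verdict came back.

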